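# Assemble a flow cell on its tilted two-pin fixture

## Robot

A 6-joint arm with a two-finger parallel gripper is mounted at the origin on a cart in front of the work surface, level with it; the furniture and walls round the work are solid. World frame = base frame: x ahead of the robot, y to its left, z up, the work surface at z = 0. Lengths are in m, angles in rad, forces in N, time in s.
With the tool pointing down it reaches from about 0.425 to 0.95 m from the base axis. Payload 3.5 kg.
Tool frame: the origin (TCP) lies midway between the tips of the shut fingers; the grasp point (between the pads) lies 19 mm behind it; z points along the fingers, y is the line along which they close (so a half turn about z gives the same grasp; the last joint's range is limited). The gripper opens to 85 mm and grips with 20 to 120 N. Pads are 22 mm wide; open, the fingers measure 114 mm over their backs; the gripper's body (76 mm by 85 mm) begins 54 mm behind the grasp point. The pads swing forward as they close: fully open they stand 13 mm farther back than shut.
Start: joints at [0.96, 0.286, 1.577, -0, 1.279, -0.15], TCP at [0.3, 0.605, 0.231] pointing down, gripper open.
Joint ranges: [-2.77, 2.77], [-0.9, 2.22], [0.21, 2.48], [-1.53, 4.67], [0.24, 2.81], [-2.84, 2.84]. Speed limits (rad/s): [2.79, 2.79, 3.14, 3.14, 3.14, 3.14].

## Interface

Orientations are given as a unit quaternion [x, y, z, w].
In Python, from plant import ctrl gives the robot as it stands. The module is installed in compiled form; this text tells all that it offers.
- The arm moves only by the shell command python3 -m inch 'ROWS' [FORCE]. ROWS is JSON, a list of rows, each a list of 5 numbers: the closure, from 0 (fully open) to 1 (shut), then the shift along the tool's x, y, z in m, then the turn about the tool's z in degrees. A call has 1 to 5 rows; each row is the pose to reach, as a shift and turn from the pose commanded when the call began, along the tool's axes at that moment; what a row does not reach only later rows make up. A row lasts 1/12 s, in which the tool goes at most 41.7 mm and 7.16 degrees, less where a joint would pass 70% of its speed; a pose out of reach is approached as far as the arm can. A call with a gripper value outside its range is refused whole. The fingers move at their own pace and stop on an object; FORCE is the grip in N (left out, the last holds). Time passes only in rows, so rows that repeat a pose let the fingers close. It gives the time, the measured TCP pose, the force, the opening and the grip force at its end, in the units of the state.
- ctrl.get_state(): the state, without advancing time (a new reading comes with each control period).
- ctrl.read_camera(name): name is "scene" or "top" or "wrist"; returns a dict with "pixels" (384x512x3 uint8, red, green, blue), "depth" (384x512 float32, m along the optical axis (not along the pixel's ray), 0 where there is no reading), "fx", "fy", "cx", "cy" (pixels), "xyz" and "rotation" of the camera in the world; the wrist camera has in their place "mount" (4x4, takes a point from camera to tool coordinates, whose origin is the TCP and whose axes are the flange's). Camera axes: x right, y down, z forward; pixel columns grow to the right and rows downward; lengths in m; the calibration is good to about 2 mm. A picture is of the moment at which its call begins: read the wrist's pose just before it.
- ctrl.sign_off(): hands the job in; it is judged then, once.
Trained networks look in a picture, given as the dict that the camera call returned (one of the last four; its "shot" number tells which), for a name from the list of things; names that differ only in an ending like _2 or _b are one class to them, and where a whole thing is asked for, a point or a joint stands for the part that bears it (a point fixed in the world has none). Each returns a list of dicts, best first, with "score" (0 to 1); they miss things now and then, are a little off and sometimes report something else, mostly with a low value. They report only what shows in the picture. A call takes as long as a camera call. They do not tell look-alikes from the thing itself.
- ctrl.spot_in(query, picture): "at" ([column, row] in pixels, amid what is visible of it).
- ctrl.tip_of(query, picture): "at" ([column, row] in pixels: a listed point, or the origin of a listed thing).
The state is a dict: "time": time; "qpos": joint angles; "dq": joint speeds; "joint_efforts": joint torques, N m; "eef_pos": TCP position; "tcp_rot": TCP orientation; "contact_force": force on the tool from outside, world axes, zero at the start; "wrist_torque": the same for the moment, N m; "opening": opening from 0.0 (shut) to 1.0 (fully open); "finger_force": force on a finger pad.
Only numpy, scipy, OpenCV 4.12 (cv2) and the standard library are available. Lean on these libraries where they do the work, as an engineer would, in place of code of your own. Each camera call takes 0.05 s, during which the arm holds its last target. There are 200 camera calls.

## Task

Put the flow cell together on the sloping fixture: thread the spacer (the flat plate with the big window) over the two pins, wide hole over the thick pin, until it lies flush on the block, then thread the cover plate with the two port studs over the same pins, studs outward, until it lies flush on the spacer. Let go of both and leave the other things on the table standing where they are.

Things in the scene. Friction and masses are not known exactly. Their poses are not given: they have to be found in the camera images.
- fixture: fixed wedge-shaped stand, origin under the middle of its dark steel foot (160 x 90 mm, on four low rubber feet; z up). It carries a sloping aluminium deck, 80 mm wide, that rises 30 degrees away from the robot; on the deck stands the half-cell block: steel, 104 x 30 mm, 14 mm proud of the deck, narrower than the plates so that fingertips can pass down beside it
- block_face (a point): middle of the half-cell block's sloping upper face, 72 mm above the table. x points up the slope along the block, y level across it, z square to the face, parallel to the pins (30 degrees from vertical, leaning to the robot). Home of the spacer: its middle at (0, 0, 4 mm) in this frame; of the cover: its middle at (0, 0, 13 mm); plate axes along these axes
- thick_pin_tip (a point): centre of the tip of the thick pin: plain steel, 12 mm in diameter, at x = -40 mm of block_face (lower end of the slope), rising 33 mm from the face, its last 9 mm tapered to a third of the width; axes as block_face
- thin_pin_tip (a point): centre of the tip of the thin pin: plain steel, 8 mm in diameter, at x = +40 mm of block_face (upper end of the slope), rising 33 mm from the face, its last 9 mm tapered to a third of the width; axes as block_face
- spacer_mid (a point): centre of the spacer, half-way through its thickness: a flat grey plastic plate 110 x 44 x 8 mm, 40 g, with a window 44 x 20 mm in its middle. x runs along the plate from the wide to the narrow hole, y across its width, z up out of its top. Lies flat on the table, top up; grip it from above by its long edges, 44 mm apart, at mid-length.
- spacer: the same spacer, origin at the centre of its underside, axes as spacer_mid. On its long centre line are through holes 14.5 mm wide at x = -40 mm (for the thick pin) and 10.5 mm wide at x = +40 mm (for the thin pin).
- cover_mid (a point): centre of the cover, half-way through its 10 mm: a flat bare-metal plate 110 x 44 x 10 mm, about 100 g, no window, two port studs on its top (at x = -16 and +16 mm, 13 mm high, up to 16 mm wide). x runs along the plate from the wide to the narrow hole, y across its width, z up out of its top. Lies flat on the table, top up; grip it from above by its long edges, 44 mm apart, at mid-length.
- cover: the same cover, origin at the centre of its underside, axes as cover_mid. On its long centre line are through holes 14.5 mm wide at x = -40 mm (for the thick pin) and 10.5 mm wide at x = +40 mm (for the thin pin).
- vial: bystander, not to be disturbed: small glass vial with a black cap, 22 mm wide, 54 mm tall; origin at the centre of its underside
- bottle_mid: bystander, not to be disturbed: small white bottle with a coloured cap, 50 mm wide, 100 mm tall; origin at the centre of its underside
- dish: bystander, not to be disturbed: shallow round glass dish, 68 mm wide, 14 mm high; origin at the centre of its underside
- marker: bystander, not to be disturbed: marker pen lying flat, 135 mm long, 17 mm thick; origin at the centre of its underside
- timer: bystander, not to be disturbed: square bench timer lying on its back, 62 mm wide, 20 mm high; origin at the centre of its underside
- beaker: bystander, not to be disturbed: tall clear beaker, 75 mm wide, 135 mm tall; origin at the centre of its underside
Not all that is in view belongs to the job. There is more than one size of the cover; the job needs the larger.

How it is judged:
By the outcome, as a careful person would: the job done as asked, in the order asked, and still so for the second after the job is handed in, with the robot touching nothing.
It also fails if it takes over 54 s, if anything falls off the work surface, if the arm or the gripper's body presses on something with over 40 N, if the wrist force passes 120 N, or if a joint passes its speed limit or range.

## Working session

There is one attempt and no reset: what is moved stays moved. The work goes in short steps, Python scripts to look and compute and a shell command to move; the robot and the scene stay as the last step left them, time stands still between calls to the robot, and variables do not carry over. Pictures are saved under pics/ and viewed, at most 10 in all, crops included, and the job is handed in when it is done.

```bash
mkdir -p pics; ls; python3 - <<'E'
from plant import ctrl
import cv2,numpy as np
print(ctrl.get_state())
for n in ("scene","top"):
    p=ctrl.read_camera(n); cv2.imwrite(f"pics/{n}0.png",cv2.resize(p["pixels"][:,:,::-1],(800,600)))
    print(n,p["fx"],p["cx"],p["xyz"],p["rotation"])
    for q in ("spacer_mid","cover_mid","thick_pin_tip","thin_pin_tip","block_face","fixture","vial","bottle_mid","dish","marker","timer","beaker"):
        r=[]
        for d in ctrl.tip_of(q,p)[:3]:
            c,w=d["at"]; z=float(p["depth"][min(383,int(round(w))),min(511,int(round(c)))])
            X=np.array(p["rotation"])@np.array([(c-p["cx"])/p["fx"]*z,(w-p["cy"])/p["fy"]*z,z])+p["xyz"]
            r.append((round(d["score"],2),[round(c),round(w)],X.round(3).tolist()))
        print(q,r)
E
```

```text
pics
{'time': 0.0, 'qpos': array([ 9.59978150e-01,  2.87144609e-01,  1.57820827e+00, -2.12055876e-05,
        1.27862116e+00, -1.50036732e-01]), 'dq': array([-0.00089206,  0.00013022, -0.00114928, -0.00273246, -0.00282739,
        0.00113516]), 'joint_efforts': array([ 4.08793289e-05, -4.05987310e+01, -2.92623836e+01, -1.40249076e-04,
        5.89400719e-03, -5.65106618e-06]), 'eef_pos': array([0.29974562, 0.60404077, 0.2299443 ]), 'tcp_rot': array([ 2.28354792e-01,  9.73577255e-01, -1.10933796e-03, -4.32702304e-04]), 'contact_force': array([-0.17664053,  0.85540873, -0.44898207]), 'wrist_torque': array([0.02403742, 0.03438228, 0.00651294]), 'finger_force': 0.0, 'opening': 0.9981641018040934}
scene 387.43594997594477 263.448802087722 [-0.13186654 -0.41858601  0.86147661] [ 0.80536855 -0.44357779  0.19151848 -0.34342527]
spacer_mid []Traceback (most recent call last):
  File "<stdin>", line 11, in <module>
ValueError: matmul: Input operand 1 has a mismatch in its core dimension 0, with gufunc signature (n?,k),(k,m?)->(n?,m?) (size 3 is different from 4)
```

```bash
cat > h.py <<'E'
from plant import ctrl
import cv2,numpy as np
from scipy.spatial.transform import Rotation as R
def cam(n):
    s=ctrl.get_state(); p=ctrl.read_camera(n)
    if n=="wrist":
        T=np.eye(4);T[:3,:3]=R.from_quat(s["tcp_rot"]).as_matrix();T[:3,3]=s["eef_pos"];T=T@np.array(p["mount"])
    else:
        T=np.eye(4);T[:3,:3]=R.from_quat(p["rotation"]).as_matrix();T[:3,3]=p["xyz"]
    p["T"]=T; return p
def world(p,c,w,zw=None):
    """pixel -> world; by depth, or on the plane z=zw"""
    d=np.array([(c-p["cx"])/p["fx"],(w-p["cy"])/p["fy"],1.]); T=p["T"]
    if zw is None: z=float(p["depth"][int(np.clip(round(w),0,383)),int(np.clip(round(c),0,511))])
    else: z=(zw-T[2,3])/(T[:3,:3]@d)[2]
    return T[:3,:3]@(d*z)+T[:3,3]
def pix(p,X):
    q=p["T"][:3,:3].T@(np.array(X)-p["T"][:3,3]); return [q[0]/q[2]*p["fx"]+p["cx"],q[1]/q[2]*p["fy"]+p["cy"]]
def tips(p,qs,n=3):
    for q in qs:
        print(q,[(round(d["score"],2),np.round(d["at"]).astype(int).tolist(),world(p,*d["at"]).round(3).tolist()) for d in ctrl.tip_of(q,p)[:n]])
def save(p,name,box=None,size=(800,600)):
    im=p["pixels"][:,:,::-1]
    if box: im=im[box[1]:box[3],box[0]:box[2]]
    f=min(size[0]/im.shape[1],size[1]/im.shape[0])
    cv2.imwrite("pics/"+name+".png",cv2.resize(im,None,fx=f,fy=f,interpolation=cv2.INTER_CUBIC))
E
python3 - <<'E'
from h import *
for n in ("scene","top"):
    p=cam(n); save(p,n+"0"); print(n,p["fx"],p["T"].round(3).tolist())
    tips(p,("spacer_mid","cover_mid","thick_pin_tip","thin_pin_tip","block_face"))
E
```

```text
scene 387.43594997594477 [[0.533, -0.583, 0.613, -0.132], [-0.846, -0.371, 0.383, -0.419], [0.004, -0.723, -0.691, 0.861], [0.0, 0.0, 0.0, 1.0]]
spacer_mid [(0.57, [266, 235], [0.496, -0.036, -0.001])]
cover_mid [(0.63, [154, 215], [0.376, 0.29, 0.008]), (0.59, [202, 203], [0.493, 0.198, 0.011])]
thick_pin_tip [(0.83, [260, 177], [0.64, 0.077, 0.064])]
thin_pin_tip [(0.71, [268, 148], [0.859, 0.184, -0.003])]
block_face [(0.76, [267, 169], [0.684, 0.079, 0.066])]
top 451.4720946635788 [[0.027, -0.99, 0.139, 0.333], [-1.0, -0.027, -0.003, 0.005], [0.007, -0.139, -0.99, 1.603], [0.0, 0.0, 0.0, 1.0]]
spacer_mid [(0.61, [265, 211], [0.489, -0.046, -0.002]), (0.16, [228, 153], [0.679, 0.088, 0.07])]
cover_mid [(0.84, [190, 210], [0.333, 0.005, 1.603]), (0.61, [170, 238], [0.382, 0.288, 0.0])]
thick_pin_tip [(0.62, [229, 161], [0.652, 0.087, 0.06])]
thin_pin_tip [(0.68, [228, 137], [0.729, 0.089, 0.096])]
block_face [(0.5, [226, 152], [0.682, 0.096, 0.073]), (0.38, [218, 224], [0.435, 0.117, 0.054])]
```

View pics/top0.png

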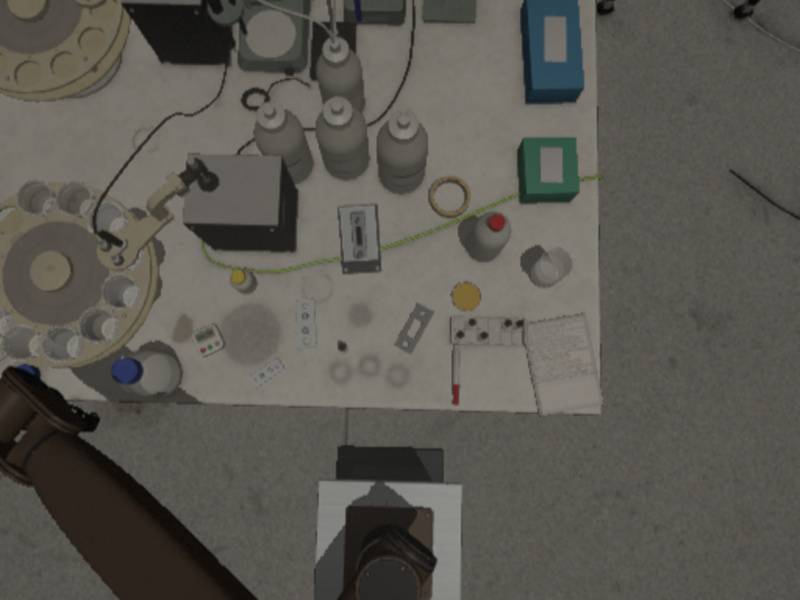

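View pics/scene0.png

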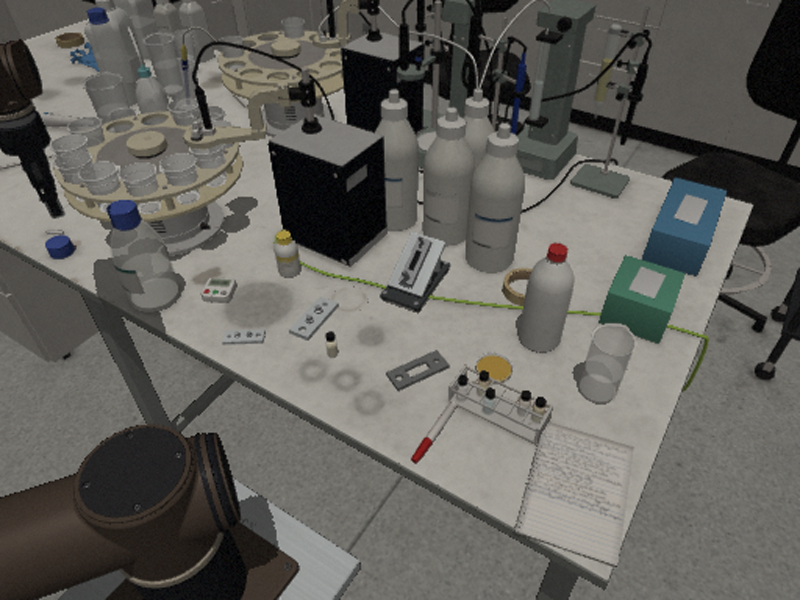

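The large cover (A) is at display (305,323) in the top view, about 110 mm long. The small one (B) is at (267,373). The only spacer is at (413,328). The fixture's deck is at (360,235), and the slotted strip on it is the block. The rack at (487,330) is not part of the job. I choose A for the cover and (413,328) for the spacer. Next I go above the spacer and look closely.

```bash
python3 -m inch '[[0,0,0,-0.04,0],[0,-0.02,-0.02,-0.08,0],[0,-0.05,-0.05,-0.1,3],[0,-0.077,-0.082,-0.1,6],[0,-0.1,-0.11,-0.1,6]]' 60 | tail -1
python3 -m inch '[[0,-0.14,-0.14,0,0],[0,-0.14,-0.14,0,0],[0,-0.14,-0.14,0,0],[0,-0.14,-0.14,0,0],[0,-0.14,-0.14,0,0]]'| tail -1
python3 -m inch '[[0,-0.14,-0.14,0,0],[0,-0.14,-0.14,0,0],[0,-0.14,-0.14,0,0],[0,-0.14,-0.14,0,0],[0,-0.14,-0.14,0,0]]'|tail -1
python3 - <<'E'
from h import *
s=ctrl.get_state();print(s["time"],s["eef_pos"],s["tcp_rot"],s["qpos"])
p=cam("wrist");save(p,"w1");print(p["mount"]);tips(p,("spacer_mid","cover_mid"))
E
```

```text
finger_force: 0.0
finger_force: 0.0
finger_force: 0.0
2.0 [0.42599404 0.07758538 0.33160819] [ 2.79723051e-01  9.60080397e-01 -1.60758689e-04  7.87987664e-04] [-5.46363821e-02 -3.37928114e-01  2.00817111e+00 -6.74114124e-04
  1.46988775e+00 -1.05835384e+00]
[[ 4.69277595e-05 -9.54779455e-01 -2.97314968e-01  7.68320110e-02]
 [ 9.99999997e-01  2.45479615e-05  7.90066850e-05  1.20562778e-04]
 [-6.81354832e-05 -2.97314971e-01  9.54779453e-01 -1.44033357e-01]
 [ 0.00000000e+00  0.00000000e+00  0.00000000e+00  1.00000000e+00]]
spacer_mid [(0.7, [214, 218], [0.491, -0.044, 0.002])]
cover_mid [(0.69, [362, 37], [0.378, 0.282, 0.009]), (0.59, [352, 141], [0.497, 0.205, 0.011])]
```

View pics/w1.png

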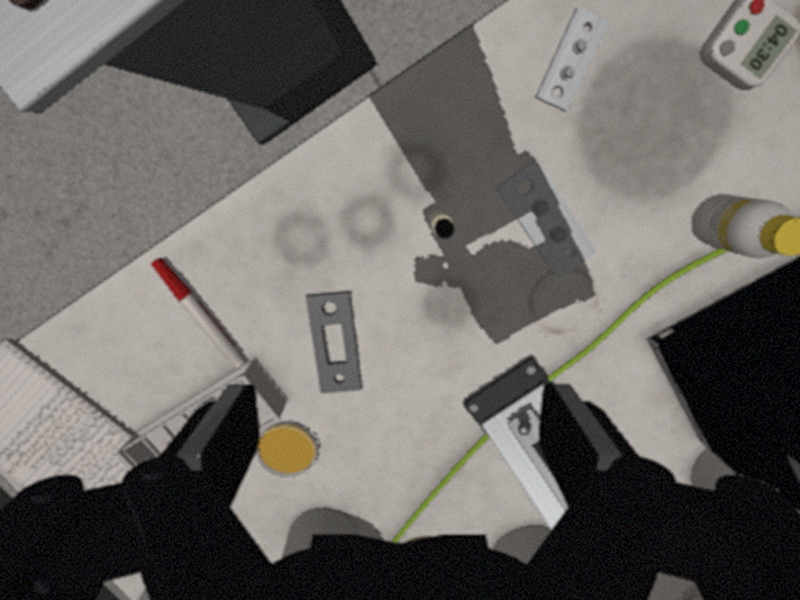

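The spacer's wide hole is at display (328,308) and its narrow hole at (341,378). Cover A runs from about (525,185) to (570,258), partly in the arm's shadow. Cover B, at (570,58), is smaller. The vial is at (443,228), close to A.

```bash
python3 - <<'E'
from h import *
p=cam("wrist")
k=1.5625
for n,a,z in (("sp wide",(328,308),.008),("sp nar",(341,378),.008),("sp corners",(307,294),.008),("",(352,292),.008),("",(361,388),.008),("",(320,392),.008),("covA1",(525,185),.01),("covA2",(570,257),.01),("B1",(557,92),.01),("B2",(587,28),.01)):
    print(n,world(p,a[0]/k,a[1]/k,z).round(4))
# bright edge boundary of spacer by contour
g=cv2.cvtColor(p["pixels"],cv2.COLOR_RGB2GRAY)
m=np.zeros_like(g);sub=g[175:262,188:240];m[175:262,188:240]=(sub<135)*255
c=max(cv2.findContours(m,cv2.RETR_EXTERNAL,2)[0],key=cv2.contourArea)
W=np.array([world(p,*q[0],.006)[:2] for q in c],np.float32)
print(cv2.minAreaRect(W*1000))
tips(p,("thick_pin_tip","thin_pin_tip","block_face","vial"))
gg=p["pixels"][95:175,310:390]; cv2.imwrite("pics/covA.png",cv2.resize(cv2.convertScaleAbs(gg[:,:,::-1],alpha=1.6),(560,560),interpolation=cv2.INTER_CUBIC))
E
```

```text
sp wide [ 0.4551 -0.0252  0.008 ]
sp nar [ 0.5271 -0.059   0.008 ]
sp corners [ 0.4314 -0.0345  0.008 ]
 [0.4542 0.005  0.008 ]
 [ 0.5485 -0.0477  0.008 ]
 [ 0.5286 -0.0876  0.008 ]
covA1 [0.4549 0.2017 0.01  ]
covA2 [0.5399 0.2062 0.01  ]
B1 [0.3987 0.2641 0.01  ]
B2 [0.3672 0.3091 0.01  ]
((491.48614501953125, -43.05729675292969), (46.88974380493164, 113.04502868652344), 62.75688934326172)
thick_pin_tip [(0.66, [334, 274], [0.636, 0.082, 0.08]), (0.48, [129, 202], [0.391, -0.135, 0.016])]
thin_pin_tip [(0.98, [369, 329], [0.428, 0.113, 0.408])]
block_face [(0.85, [352, 292], [0.455, 0.111, 0.358])]
vial [(0.8, [283, 142], [0.435, 0.118, 0.055])]
```

View pics/covA.png

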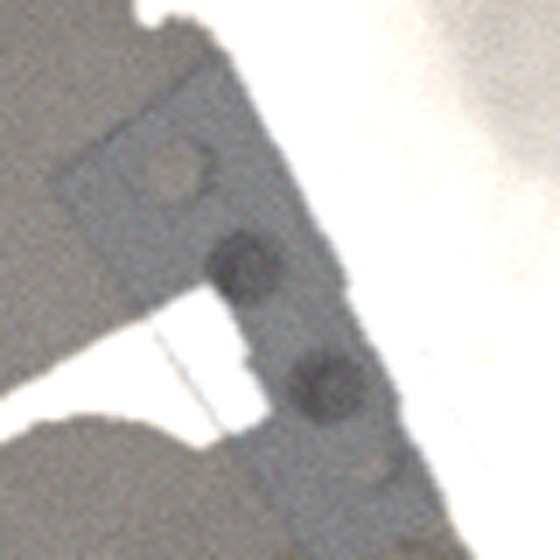

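Crop of A: the wide hole is at crop (180,170), toward the robot, and the narrow one at (378,468), with dark studs between them. It is the 110 mm plate. Going down over the spacer now.

```bash
python3 -m inch '[[0.2,-0.12,-0.067,0.05,-5],[0.2,-0.12,-0.067,0.1,-5],[0.2,-0.12,-0.067,0.15,-5],[0.2,-0.12,-0.067,0.2,-5],[0.2,-0.12,-0.067,0.2,-5]]'| tail -1
python3 -m inch '[[0.2,0,0,0,0],[0.2,0,0,0,0]]'|tail -1
cat >> h.py <<'E'
def plate(p,thr=None,zw=.006,L=110,W=44):
    pass
def yaw(s=None):
    m=R.from_quat((s or ctrl.get_state())["tcp_rot"]).as_matrix(); return np.degrees(np.arctan2(m[1,0],m[0,0])),m
def totool(d):
    return (yaw()[1].T@np.array(d)).round(4)
E
python3 - <<'E'
from h import *
s=ctrl.get_state();print(s["time"],s["eef_pos"],yaw()[0],s["opening"])
p=cam("wrist");save(p,"w2");tips(p,("spacer_mid",))
E
```

```text
finger_force: 0.0
finger_force: 0.0
2.9833 [ 0.4821031  -0.02502423  0.17356831] 152.64205526572186 0.8016310688506036
spacer_mid [(0.85, [243, 191], [0.496, -0.047, 0.0])]
```

View pics/w2.png

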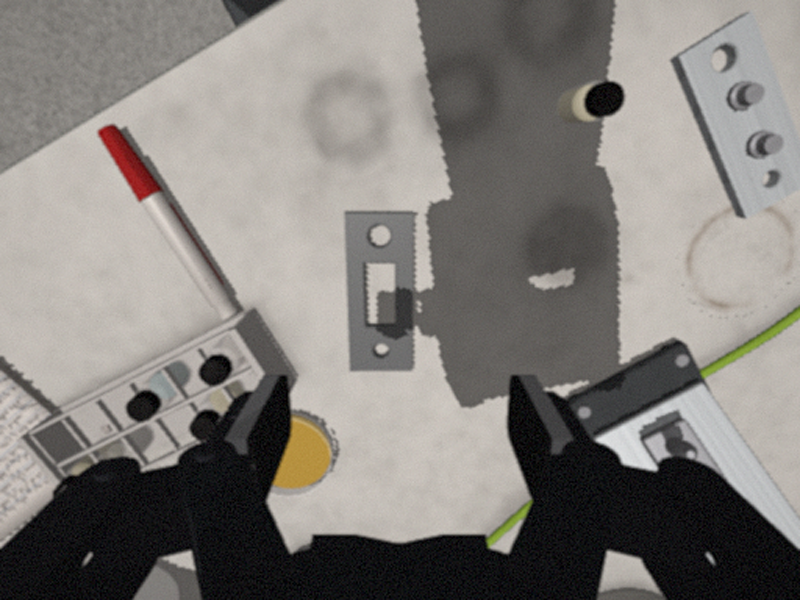

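The spacer is square in view, with corners (346,212) and (413,370), the wide hole at (380,236) and the narrow one at (382,349). The large cover is at upper right, with its wide hole at (722,57) and narrow hole at (770,178).

```bash
python3 - <<'E'
from h import *
p=cam("wrist");k=1.5625
C=[world(p,x/k,y/k,.008) for x,y in((346,212),(415,212),(413,370),(351,370))]
c=np.mean(C,0);print(c,np.linalg.norm(C[0]-C[1]),np.linalg.norm(C[1]-C[2]))
h=[world(p,380/k,236/k,.004),world(p,382/k,349.5/k,.004)];print(h,np.mean(h,0),np.linalg.norm(h[1]-h[0]))
s=ctrl.get_state();print(totool(np.r_[(c[:2]+np.mean(h,0)[:2])/2,0]-np.r_[s["eef_pos"][:2],s["eef_pos"][2]]))
for a,b in (((722,57),(770,178)),):
    A,B=world(p,a[0]/k,a[1]/k,.009),world(p,b[0]/k,b[1]/k,.009);print("cover",A,B,(A+B)/2,np.linalg.norm(B-A),np.degrees(np.arctan2(*(B-A)[[1,0]])))
print("vial",world(p,603/k,98/k,.054))
E
```

```text
[ 0.49726067 -0.04458307  0.008     ] 0.04450515348105283 0.1121614876647042
[array([ 0.46168276, -0.02685233,  0.004     ]), array([ 0.53448345, -0.06387914,  0.004     ])] [ 0.4980831  -0.04536574  0.004     ] 0.08167573070469937
[-0.0191 -0.0118  0.179 ]
cover [0.45950494 0.20185933 0.009     ] [0.54119189 0.20940489 0.009     ] [0.50034842 0.20563211 0.009     ] 0.08203470449361151 5.277529997208197
vial [0.44392884 0.11447375 0.054     ]
```

```bash
python3 -m inch '[[0.2,-0.019,-0.012,0.03,0],[0.2,-0.019,-0.012,0.07,0],[0.2,-0.019,-0.012,0.11,0],[0.2,-0.019,-0.012,0.14,0],[0.2,-0.019,-0.012,0.14,0]]'
python3 -c "
from h import *
s=ctrl.get_state();print(s['eef_pos'],totool(np.array([.4977,-.045,0])-s['eef_pos']))"
```

```text
time: 3.55
eef_pos: [0.4918, -0.044, 0.0323]
tcp_rot: [0.236, 0.972, 0.0, -0.004]
contact_force: [-1.4, -0.4, -0.6]
opening: 0.8
finger_force: 0.0
[ 0.49175109 -0.04397091  0.0322615 ] [-0.006   0.0019  0.0322]
```

```bash
python3 -m inch '[[0.2,-0.004,0.001,0.02,0],[0.2,-0.004,0.001,0.032,0],[0.2,-0.004,0.001,0.032,0],[0.5,-0.004,0.001,0.032,0],[0.6,-0.004,0.001,0.032,0]]' 60
python3 -m inch '[[0.7,0,0,0,0],[0.8,0,0,0,0],[0.8,0,0,0,0]]' 60
```

```text
time: 3.97
eef_pos: [0.5004, -0.0467, 0.0059]
tcp_rot: [0.237, 0.972, -0.0, 0.002]
contact_force: [-0.5, -0.4, -0.5]
opening: 0.527
finger_force: 0.0
time: 4.22
eef_pos: [0.5026, -0.0477, 0.0083]
tcp_rot: [0.237, 0.972, -0.0, 0.004]
contact_force: [-1.8, 0.5, 11.1]
opening: 0.206
finger_force: 5.4
```

```bash
python3 -m inch '[[0.2,0,0,-0.005,0],[0.2,0,0,-0.005,0],[0.2,0,0,-0.005,0],[0.2,0,0,-0.005,0],[0.2,0,0,-0.005,0]]' 60
python3 -m inch '[[0.2,0,0,0,0],[0.2,0,0,0,0]]'
python3 - <<'E'
from h import *
p=cam("wrist");save(p,"w3");tips(p,("spacer_mid",))
E
```

```text
time: 4.63
eef_pos: [0.4985, -0.0464, 0.0086]
tcp_rot: [0.237, 0.972, 0.0, -0.0]
contact_force: [0.1, 0.7, -0.8]
opening: 0.802
finger_force: 0.0
time: 4.8
eef_pos: [0.4986, -0.0465, 0.0085]
tcp_rot: [0.237, 0.972, 0.0, -0.0]
contact_force: [0.5, 0.1, -0.3]
opening: 0.799
finger_force: 0.0
spacer_mid []
```

View pics/w3.png

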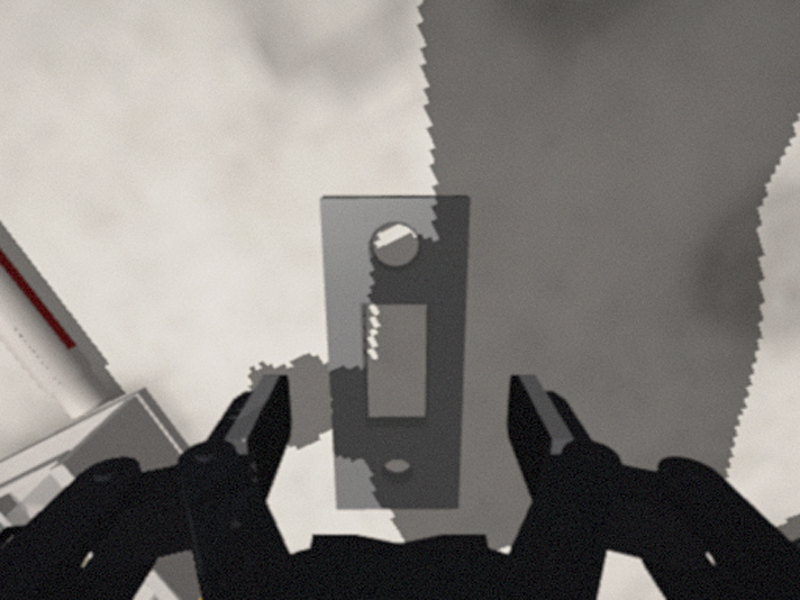

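The spacer still lies between the fingers, with its wide hole at (395,244) and narrow hole at (398,466). The first close rode over its top because I was too high.

```bash
python3 - <<'E'
from h import *
p=cam("wrist");k=1.5625;s=ctrl.get_state()
h=[world(p,395/k,243/k,.006),world(p,398/k,465/k,.006)];m=np.mean(h,0);print(m,np.linalg.norm(h[1]-h[0]))
C=[world(p,x/k,y/k,.008) for x,y in((321,197),(469,197),(459,509),(336,509))];print(np.mean(C,0),np.linalg.norm(C[0]-C[1]),np.linalg.norm(C[1]-C[2]),[totool(c-s["eef_pos"]) for c in C])
print(totool(m-s["eef_pos"]))
E
```

```text
[ 0.49088825 -0.04293122  0.006     ] 0.08002217246131799
[ 0.49226585 -0.04372449  0.008     ] 0.04358025450043401 0.11137966123174274 [array([ 0.0627, -0.0226,  0.0007]), array([0.0627, 0.021 , 0.0007]), array([-0.0486,  0.0222,  0.0006]), array([-0.0486, -0.0225,  0.0006])]
[ 0.0086 -0.0004  0.0026]
```

```bash
python3 -m inch '[[0.2,0.008,0,0.011,0],[0.2,0.008,0,0.011,0],[0.2,0.008,0,0.011,0],[0.2,0.008,0,0.011,0]]' 60
python3 -m inch '[[0.5,0,0,0,0],[0.5,0,0,0,0],[0.7,0,0,0,0],[0.7,0,0,0,0]]' 60
```

```text
time: 5.28
eef_pos: [0.492, -0.043, -0.002]
tcp_rot: [0.237, 0.972, -0.0, 0.0]
contact_force: [0.8, -0.2, -0.3]
opening: 0.798
finger_force: 0.0
time: 5.62
eef_pos: [0.4928, -0.0432, -0.0012]
tcp_rot: [0.237, 0.972, -0.0, 0.001]
contact_force: [0.2, 0.1, 3.3]
opening: 0.5
finger_force: 61.1
```

Gripped: opening 0.50 is about 43 mm, at 61 N. I lift, and check heights on the way.

```bash
python3 -m inch '[[0.7,0,0,-0.03,0],[0.7,0,0,-0.07,0],[0.7,0,0,-0.11,0],[0.7,0,0,-0.15,0],[0.7,0,0,-0.19,0]]' 60 | grep -v rot
python3 -m inch '[[0.7,-0.02,0.01,-0.035,-7],[0.7,-0.04,0.02,-0.07,-14],[0.7,-0.06,0.035,-0.105,-21],[0.7,-0.08,0.045,-0.14,-27],[0.7,-0.1,0.057,-0.14,-27]]' | grep -v rot
python3 - <<'E'
from h import *
k=1.5625
p=cam("scene")
for x,y in ((557,255),(502,140),(452,118),(395,105),(375,130)): print(world(p,x/k,y/k).round(3))
s=ctrl.get_state();print(s["eef_pos"],yaw()[0],totool(np.array([.69,-.035,.33])-s["eef_pos"]))
E
```

```text
time: 6.03
eef_pos: [0.4911, -0.0427, 0.1894]
contact_force: [0.2, -0.5, -0.0]
opening: 0.49
finger_force: 61.1
time: 6.45
eef_pos: [0.6104, -0.0388, 0.3376]
contact_force: [1.1, -0.3, 1.4]
opening: 0.491
finger_force: 61.1
[ 0.674 -0.203  0.219]
[ 0.845 -0.008  0.296]
[ 0.599 -0.029  0.45 ]
[0.857 0.243 0.297]
[1.109 0.478 0.064]
[ 0.6126635  -0.03868365  0.33310689] 179.63242028619052 [-0.0773  0.0042  0.0041]
```

```bash
python3 -m inch '[[0.7,-0.04,0,0,0],[0.7,-0.077,0.004,0,0],[0.7,-0.077,0.004,0,0],[0.7,-0.077,0.004,0,0],[0.7,-0.077,0.004,0,0]]' | grep -v rot
python3 - <<'E'
from h import *
p=cam("wrist");save(p,"w4");tips(p,("thick_pin_tip","thin_pin_tip","block_face","spacer_mid"))
np.savez("w4.npz",T=p["T"],fx=p["fx"],fy=p["fy"],cx=p["cx"],cy=p["cy"],depth=p["depth"])
E
```

```text
time: 6.92
eef_pos: [0.6834, -0.0348, 0.3265]
contact_force: [0.5, 0.3, 0.0]
opening: 0.492
finger_force: 61.1
thick_pin_tip [(0.89, [349, 119], [0.636, 0.081, 0.081])]
thin_pin_tip [(0.69, [356, 183], [0.708, 0.086, 0.116])]
block_face [(0.91, [348, 156], [0.685, 0.088, 0.071]), (0.33, [348, 119], [0.636, 0.081, 0.081])]
spacer_mid []
```

View pics/w4.png

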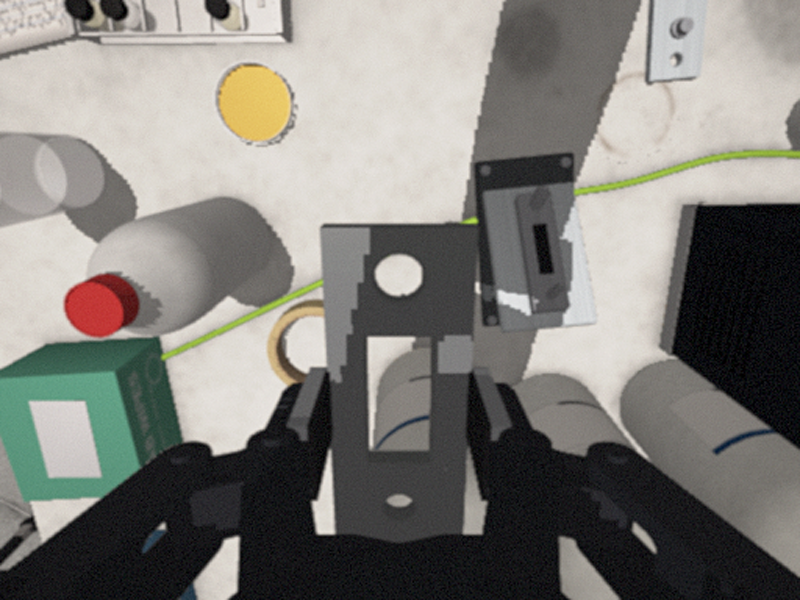

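The spacer is held square, with its wide hole toward the robot at (398,274). The fixture is at right: foot near edge (475,162) to (574,154), thick pin tip about (545,186), thin pin tip about (556,286).

```bash
python3 - <<'E'
from h import *
k=1.5625;zt,zn=.0806,.1206
for n in ("wrist","top","scene"):
    p=cam(n)
    for q,z in (("thick_pin_tip",zt),("thin_pin_tip",zn),("block_face",.072)):
        for d in ctrl.tip_of(q,p)[:1]: print(n,q,np.round(d["at"],1),world(p,*d["at"],z).round(4))
    if n=="wrist":
        C=[world(p,x/k,y/k,.02) for x,y in ((475,162),(574,154),(486,326))];print("foot",np.round(C,4),np.degrees(np.arctan2(-(C[1]-C[0])[0],(C[1]-C[0])[1])),np.degrees(np.arctan2((C[2]-C[0])[1],(C[2]-C[0])[0])))
        s=ctrl.get_state()
        # plate in the hand: pixel -> tool, at plate-top depth
        for nm,x,y in (("wide",398,274),("narrow",400,501)):
            d=np.linalg.inv(p["mount"][:3,:3]) if 0 else None
            M=np.array(p["mount"]);r=M[:3,:3]@np.array([(x/k-p["cx"])/p["fx"],(y/k-p["cy"])/p["fy"],1]);t=(-.006-M[2,3])/r[2];print(nm,(M[:3,3]+r*t).round(4))
            print(" depth", p["depth"][int(y/k)-14 if nm=="wide" else int(y/k)-12,int(x/k)])
E
```

```text
wrist thin_pin_tip [357.6 182.4] [0.708  0.087  0.1206]
wrist block_face [347.1 157.6] [0.6879 0.0867 0.072 ]
foot [[0.6208 0.0352 0.02  ]
 [0.6145 0.1239 0.02  ]
 [0.7792 0.0526 0.02  ]] 4.058996289748638 6.261909647430964
wide [ 0.0408  0.0004 -0.006 ]
 depth 0.13670118
narrow [-0.0398  0.0011 -0.006 ]
 depth 0.15838361
top thick_pin_tip [231.4 163.2] [0.6418 0.0761 0.0806]
top thin_pin_tip [227.6 141.5] [0.7077 0.0895 0.1206]
top block_face [228.7 148.3] [0.6959 0.0876 0.072 ]
scene thick_pin_tip [265.8 183.3] [0.6099 0.0369 0.0806]
scene thin_pin_tip [266.9 150.9] [0.7032 0.0915 0.1206]
scene block_face [267.  166.5] [0.6884 0.0813 0.072 ]
```

Fixture: block middle about (0.6885, 0.0865), yaw about 5°. The foot measures 90 x 160 mm and the tip heights agree. The tool stays vertical, so I will tilt the plate in the grip by pressing its solid underside on both pin tips, which lie in a 30° plane. Then I thread it.

```bash
python3 -m inch '[[0.7,0,0.04,0.01,-3],[0.7,0.001,0.08,0.02,-5.4],[0.7,0.002,0.12,0.03,-5.4],[0.7,0.002,0.12,0.07,-5.4],[0.7,0.002,0.12,0.11,-5.4]]' | grep -v rot
python3 -m inch '[[0.7,0,0,0.04,0],[0.7,0,0,0.07,0],[0.7,0,0,0.07,0],[0.7,0,0,0.07,0]]' | grep -v rot
python3 -c "
from h import *
s=ctrl.get_state();print(s['eef_pos'],yaw()[0],totool(np.array([.6811,.0853,.13])-s['eef_pos']))"
```

```text
time: 8.18
eef_pos: [0.6843, 0.0881, 0.2204]
contact_force: [0.0, -0.3, -1.3]
opening: 0.49
finger_force: 61.1
time: 8.52
eef_pos: [0.6814, 0.0852, 0.1456]
contact_force: [1.0, -0.7, -0.2]
opening: 0.489
finger_force: 61.1
[0.68138341 0.08522254 0.1455986 ] -174.99902419366873 [0.0002 0.0001 0.0156]
```

```bash
python3 -m inch '[[0.7,0,0,0.015,0],[0.7,0,0,0.022,0],[0.7,0,0,0.025,0],[0.7,0,0,0.029,0],[0.7,0,0,0.029,0]]' 25 | grep -v rot
python3 -m inch '[[0.7,0,0,0.004,0],[0.7,0,0,0.008,0],[0.7,0,0,0.008,0]]' | grep -v rot
python3 -c "
from h import *
s=ctrl.get_state();print(s['wrist_torque'])"
```

```text
time: 8.93
eef_pos: [0.6834, 0.085, 0.1195]
contact_force: [0.4, 0.5, 0.5]
opening: 0.491
finger_force: 61.2
time: 9.18
eef_pos: [0.6842, 0.0851, 0.1173]
contact_force: [-9.7, -1.3, 16.1]
opening: 0.492
finger_force: 62.8
[-0.06618191  1.06546033  0.06599252]
```

```bash
python3 -m inch '[[0.6,0,0,0,0],[0.58,0,0,0,0],[0.58,0,0,0,0]]' 20 | grep -v rot
python3 -m inch '[[0.58,0,0,0.004,0],[0.58,0,0,0.004,0]]' | grep -v rot
```

```text
time: 9.43
eef_pos: [0.6842, 0.0851, 0.1173]
contact_force: [-8.8, -0.4, 17.0]
opening: 0.493
finger_force: 62.9
time: 9.6
eef_pos: [0.6844, 0.0851, 0.1147]
contact_force: [-10.4, -0.2, 20.3]
opening: 0.493
finger_force: 65.3
```

```bash
cat >> h.py <<'E'
def tilt(p,x0=-.06,x1=.06,zlo=-.045,zhi=.035,yh=.016):
    """plate in hand: fit z = a + b x + c y in tool frame from wrist depth"""
    M=np.array(p["mount"]);v,u=np.mgrid[0:384,0:512];z=p["depth"]
    P=np.stack([(u-p["cx"])/p["fx"]*z,(v-p["cy"])/p["fy"]*z,z],-1)[z>0]@M[:3,:3].T+M[:3,3]
    P=P[(abs(P[:,1])<yh)&(P[:,0]>x0)&(P[:,0]<x1)&(P[:,2]>zlo)&(P[:,2]<zhi)]
    for _ in range(6):
        A=np.c_[np.ones(len(P)),P[:,:2]];k=np.linalg.lstsq(A,P[:,2],rcond=None)[0];r=abs(A@k-P[:,2]);P=P[r<max(.0025,2*np.median(r))]
    return len(P),k.round(4),np.degrees(np.arctan(k[1:])).round(1),P[:,0].min().round(4),P[:,0].max().round(4)
E
python3 - <<'E'
from h import *
p=cam("wrist");print(tilt(p),tilt(p,x0=0))
E
```

```text
(8216, array([-0.0114,  0.0863,  0.004 ]), array([4.9, 0.2]), np.float64(-0.0452), np.float64(0.0556)) (5450, array([-0.0114,  0.0867,  0.0031]), array([5. , 0.2]), np.float64(0.0), np.float64(0.0556))
```

```bash
python3 -m inch '[[0.58,0,0,0.002,0],[0.58,0,0,0.004,0],[0.58,0,0,0.006,0],[0.58,0,0,0.006,0]]' | grep -v rot
python3 -m inch '[[0.58,0,0,0.002,0],[0.58,0,0,0.004,0],[0.58,0,0,0.004,0]]' | grep -v rot
python3 - <<'E'
from h import *
p=cam("wrist");print(tilt(p))
E
```

```text
time: 9.98
eef_pos: [0.6921, 0.0852, 0.1082]
contact_force: [14.6, 2.0, 3.4]
opening: 0.493
finger_force: 63.5
time: 10.23
eef_pos: [0.6928, 0.0852, 0.1066]
contact_force: [10.2, 1.2, 10.6]
opening: 0.492
finger_force: 64.3
(7239, array([-0.0111,  0.0612,  0.0062]), array([3.5, 0.4]), np.float64(-0.0485), np.float64(0.0556))
```

The pin slipped into the window: the arm moved 8 mm in x. I will back up and catch the thin pin in the far (narrow) hole instead, then let that hole lift the far end as I descend.

```bash
python3 -m inch '[[0.58,0,0,-0.02,0],[0.58,0,0,-0.04,0],[0.58,0.013,0,-0.04,0],[0.58,0.013,0,-0.04,0],[0.58,0.013,0,-0.04,0]]' | grep -v rot
python3 - <<'E'
from h import *
p=cam("wrist");print(tilt(p))
s=ctrl.get_state();print(s['eef_pos'],yaw()[0],totool(np.array([.6682,.0838,.12])-s['eef_pos']))
tips(p,("thick_pin_tip","thin_pin_tip"),1)
E
```

```text
time: 10.7
eef_pos: [0.6695, 0.0841, 0.1371]
contact_force: [-0.1, 0.1, -1.2]
opening: 0.493
finger_force: 63.1
(9106, array([-0.0113,  0.0463,  0.0026]), array([2.7, 0.1]), np.float64(-0.0507), np.float64(0.0558))
[0.66942228 0.08405323 0.13636012] -175.00391308997743 [ 0.0012 -0.0001  0.0164]
thick_pin_tip [(0.83, [251, 163], [0.637, 0.079, 0.082])]
thin_pin_tip [(0.95, [252, 295], [0.69, 0.085, 0.147])]
```

```bash
python3 -m inch '[[0.58,0.001,0,0.012,0],[0.58,0.001,0,0.02,0],[0.58,0.001,0,0.024,0],[0.58,0.001,0,0.026,0],[0.58,0.001,0,0.026,0]]' | grep -v rot
python3 -m inch '[[0.58,0,0,0.003,0],[0.58,0,0,0.003,0],[0.58,0,0,0.003,0]]' | grep -v rot
```

```text
time: 11.27
eef_pos: [0.6689, 0.0839, 0.11]
contact_force: [0.2, 0.1, -0.6]
opening: 0.493
finger_force: 63.2
time: 11.52
eef_pos: [0.6695, 0.0839, 0.1084]
contact_force: [2.4, -0.1, 0.7]
opening: 0.493
finger_force: 63.2
```

```bash
python3 -m inch '[[0.58,0,0,0.003,0],[0.58,0,0,0.006,0],[0.58,0,0,0.006,0]]' | grep -v rot
python3 -m inch '[[0.58,0,0,0.003,0],[0.58,0,0,0.006,0],[0.58,0,0,0.006,0]]' | grep -v rot
python3 - <<'E'
from h import *
p=cam("wrist");print(tilt(p))
E
```

```text
time: 11.77
eef_pos: [0.6712, 0.0839, 0.1038]
contact_force: [4.1, 0.8, 4.9]
opening: 0.492
finger_force: 63.6
time: 12.02
eef_pos: [0.6731, 0.084, 0.0997]
contact_force: [6.4, 0.3, 5.9]
opening: 0.495
finger_force: 63.9
(7182, array([-0.0111,  0.069 ,  0.0051]), array([3.9, 0.3]), np.float64(-0.0491), np.float64(0.0556))
```

```bash
python3 - <<'E'
from h import *
p=cam("wrist");q=cam("scene")
a=p["pixels"][60:384,120:400,::-1];b=q["pixels"][100:200,210:330,::-1]
a=cv2.resize(a,(430,498));b=cv2.resize(b,(366,305),interpolation=cv2.INTER_CUBIC)
o=np.zeros((498,796,3),np.uint8);o[:,:430]=a;o[:305,430:]=b;cv2.imwrite("pics/c5.png",cv2.convertScaleAbs(o,alpha=1.5))
E
```

```text
(no output)
```

View pics/c5.png

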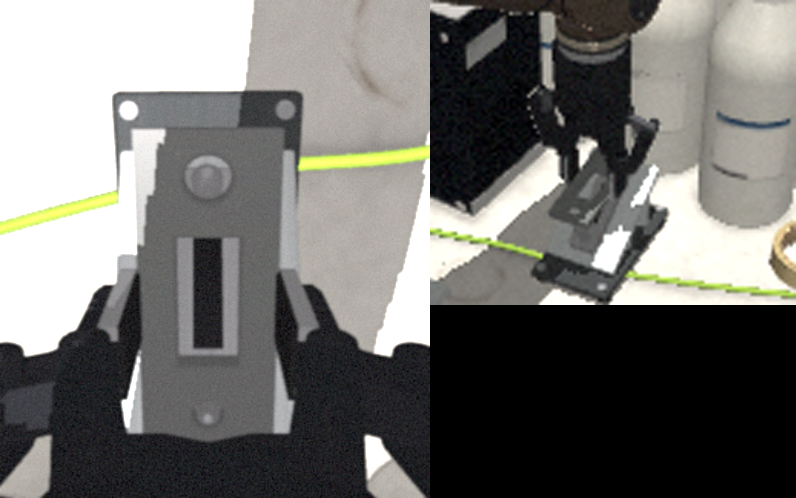

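Both pins show in their holes: thick at (208,175), thin at (207,415). The scene inset shows the plate already sloping with the deck. I check the tilt directly from depth.

```bash
python3 - <<'E'
from h import *
p=cam("wrist");M=np.array(p["mount"])
for x,y in ((160,150),(255,150),(160,220),(255,220),(160,300),(262,300),(160,370),(250,370),(160,415),(260,415)):
    c,r=int(120+x*280/430),int(60+y*324/498);z=float(p["depth"][r,c]);print((x,y),(M[:3,:3]@np.array([(c-p["cx"])/p["fx"]*z,(r-p["cy"])/p["fy"]*z,z])+M[:3,3]).round(4))
E
```

```text
(160, 150) [ 0.0498 -0.0132 -0.0084]
(255, 150) [ 0.0497  0.0144 -0.0078]
(160, 220) [ 0.0284 -0.0138 -0.0092]
(255, 220) [ 0.0283  0.015  -0.0089]
(160, 300) [ 0.0027 -0.0143 -0.0114]
(262, 300) [ 0.0028  0.0174 -0.0116]
(160, 370) [-0.0213 -0.0148 -0.0134]
(250, 370) [-0.0213  0.014  -0.0133]
(160, 415) [-0.0388 -0.0153 -0.0141]
(260, 415) [-0.0392  0.0181 -0.0137]
```

Tilt is still only 4°, with the thin pin deep in the narrow hole. I keep descending so the hole turns the plate.

```bash
python3 -m inch '[[0.58,0,0,0.003,0],[0.58,0,0,0.006,0],[0.58,0,0,0.006,0]]' | grep -v rot
python3 -m inch '[[0.58,0,0,0.003,0],[0.58,0,0,0.006,0],[0.58,0,0,0.006,0]]' | grep -v rot
python3 - <<'E'
from h import *
p=cam("wrist");print(tilt(p))
E
```

```text
time: 12.47
eef_pos: [0.675, 0.0841, 0.0956]
contact_force: [7.0, 0.3, 10.2]
opening: 0.491
finger_force: 64.2
time: 12.72
eef_pos: [0.6766, 0.0841, 0.0906]
contact_force: [9.1, 1.6, 10.0]
opening: 0.491
finger_force: 64.4
(8708, array([-0.0114,  0.112 ,  0.0043]), array([6.4, 0.2]), np.float64(-0.0481), np.float64(0.0552))
```

```bash
python3 - <<'E'
from h import *
s=ctrl.get_state();m=yaw()[1];print(s["qpos"].round(3),s["wrist_torque"].round(2));print(m.round(3))
p=cam("wrist");n=m@np.array([-.112,0,1.]);print("plate normal world",n/np.linalg.norm(n))
tips(p,("thick_pin_tip","thin_pin_tip","block_face"),1)
for q in ("thick_pin_tip","thin_pin_tip"):
    for d in ctrl.tip_of(q,p)[:1]:
        c,r=map(int,np.round(d["at"])); M=np.array(p["mount"])
        print(q,p["depth"][r-4:r+5:2,c-4:c+5:2].round(3).tolist())
E
```

```text
[-2.500e-02  4.260e-01  1.668e+00  1.000e-03  1.026e+00 -1.684e+00] [ 0.22 -2.03  0.02]
[[-0.996 -0.087  0.022]
 [-0.087  0.996  0.001]
 [-0.022 -0.001 -1.   ]]
plate normal world [ 0.13289053  0.0103354  -0.99107683]
thick_pin_tip [(0.79, [254, 170], [0.637, 0.081, 0.083])]
thin_pin_tip [(0.96, [253, 344], [0.722, 0.088, 0.108])]
block_face [(0.8, [257, 252], [0.687, 0.087, 0.075])]
thick_pin_tip [[0.16200000047683716, 0.15700000524520874, 0.15600000321865082, 0.15700000524520874, 0.15800000727176666], [0.1589999943971634, 0.15600000321865082, 0.15600000321865082, 0.15600000321865082, 0.15600000321865082], [0.15800000727176666, 0.15600000321865082, 0.1550000011920929, 0.1550000011920929, 0.1550000011920929], [0.15700000524520874, 0.1550000011920929, 0.1550000011920929, 0.15700000524520874, 0.15600000321865082], [0.15700000524520874, 0.1550000011920929, 0.1550000011920929, 0.15600000321865082, 0.15600000321865082]]
thin_pin_tip [[0.1469999998807907, 0.14300000667572021, 0.14000000059604645, 0.14100000262260437, 0.14000000059604645], [0.15800000727176666, 0.14399999380111694, 0.14000000059604645, 0.14000000059604645, 0.14000000059604645], [0.1589999943971634, 0.15800000727176666, 0.15800000727176666, 0.14000000059604645, 0.14300000667572021], [0.1589999943971634, 0.1589999943971634, 0.15800000727176666, 0.1589999943971634, 0.15800000727176666], [0.08399999886751175, 0.08399999886751175, 0.08399999886751175, 0.08399999886751175, 0.08399999886751175]]
```

The thin pin is about 18 mm through the narrow hole, and the wide hole sits over the thick tip. The grip holds too hard to let the plate turn. Opening slightly lets the near end drop onto the thick pin, and the plate can't get away because the thin pin captures it.

```bash
python3 -m inch '[[0.4,0,0,-0.003,0],[0.35,0,0,-0.005,0],[0.35,0,0,-0.005,0],[0.35,0,0,-0.005,0],[0.35,0,0,-0.005,0]]' 20
python3 - <<'E'
from h import *
p=cam("wrist");print(tilt(p,zhi=.06));save(p,"w6",(120,60,400,384))
tips(p,("spacer_mid","thick_pin_tip","thin_pin_tip"),1)
E
```

```text
time: 13.48
eef_pos: [0.6672, 0.084, 0.0871]
tcp_rot: [-0.044, 0.999, 0.0, -0.002]
contact_force: [-0.5, -0.5, -0.3]
opening: 0.655
finger_force: 0.0
(6043, array([ 0.0164,  0.5787, -0.0028]), array([30.1, -0.2]), np.float64(-0.0505), np.float64(0.032))
spacer_mid []
thick_pin_tip [(0.58, [254, 188], [0.636, 0.082, 0.083])]
thin_pin_tip []
```

View pics/w6.png

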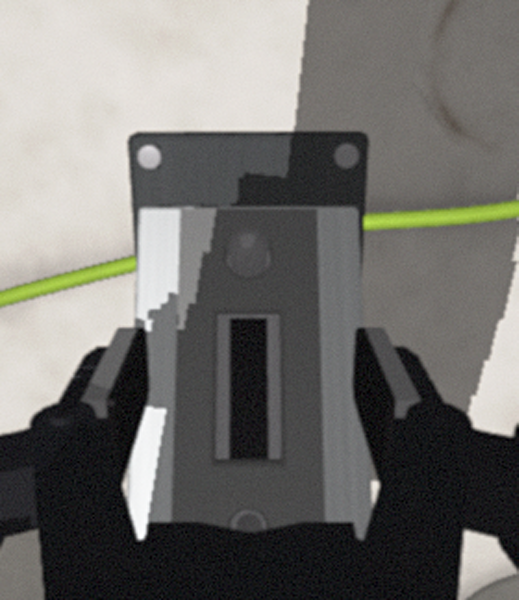

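The spacer has dropped over both pins and lies at 30.1°, parallel to the block. I check it is flush against the deck plane (top 22 mm above the deck).

```bash
python3 - <<'E'
from h import *
p=cam("wrist");M=np.array(p["mount"]);v,u=np.mgrid[0:384,0:512];z=p["depth"]
P=np.stack([(u-p["cx"])/p["fx"]*z,(v-p["cy"])/p["fy"]*z,z],-1)[z>0]@M[:3,:3].T+M[:3,3]
n=np.array([-.5,0,.866])
d=P@n
for nm,a,b in (("plate",0,.019),("deck",.027,.038)):
    k=(abs(P[:,1])>a)&(abs(P[:,1])<b)&(P[:,0]>-.01)&(P[:,0]<.03)&(P[:,2]<.075)
    h,e=np.histogram(d[k],np.arange(-.02,.07,.001));i=np.argsort(-h)[:4];print(nm,[(e[j].round(4),int(h[j])) for j in i])
s=ctrl.get_state();print(s["time"],s["eef_pos"])
E
```

```text
plate [(np.float64(0.014), 2021), (np.float64(0.013), 825), (np.float64(0.015), 756), (np.float64(0.022), 359)]
deck [(np.float64(0.036), 1214), (np.float64(0.037), 477), (np.float64(0.035), 470), (np.float64(-0.02), 85)]
13.7333 [0.66841621 0.08391969 0.08840677]
```

Spacer top to deck is 22 mm, so it is flush. Now the cover.

```bash
python3 -m inch '[[0.2,0,0,-0.04,0],[0.2,0,0,-0.08,0],[0.2,0.03,0.02,-0.1,0],[0.2,0.06,0.045,-0.1,0],[0.2,0.09,0.07,-0.1,0]]' 60| grep -v rot
python3 -m inch '[[0.2,0.03,0.025,0,0],[0.2,0.067,0.066,0,0],[0.2,0.067,0.066,0.02,0],[0.2,0.067,0.066,0.02,0],[0.2,0.067,0.066,0.02,0]]' | grep -v rot
python3 - <<'E'
from h import *
p=cam("wrist");save(p,"w7");tips(p,("cover_mid","vial","bottle_mid"),2);print(yaw()[0])
M=np.array(p["mount"]);v,u=np.mgrid[0:384,0:512];z=p["depth"];T=p["T"]
P=np.stack([(u-p["cx"])/p["fx"]*z,(v-p["cy"])/p["fy"]*z,z],-1)@T[:3,:3].T+T[:3,3]
k=(z>0)&(P[...,2]>.006)&(P[...,2]<.0145)&(np.hypot(P[...,0]-.5,P[...,1]-.206)<.07)
print(cv2.minAreaRect((P[k][:,:2]*1000).astype(np.float32)),np.median(P[k][:,:2],0))
E
```

```text
time: 14.15
eef_pos: [0.5736, 0.146, 0.1917]
contact_force: [-0.0, 0.9, -0.2]
opening: 0.8
finger_force: 0.0
time: 14.57
eef_pos: [0.4995, 0.2059, 0.1681]
contact_force: [-0.3, 0.4, 0.6]
opening: 0.798
finger_force: 0.0
cover_mid [(0.89, [253, 172], [0.497, 0.204, 0.012]), (0.61, [356, 54], [0.381, 0.287, 0.01])]
vial [(0.61, [166, 106], [0.44, 0.125, 0.04])]
bottle_mid [(0.75, [367, 255], [0.567, 0.325, 0.034]), (0.62, [116, 366], [0.689, 0.086, 0.074])]
-175.09422288042236
((495.7843017578125, 203.69419860839844), (110.09967041015625, 44.037620544433594), 4.6856689453125) [0.49269209 0.20360699]
```

View pics/w7.png

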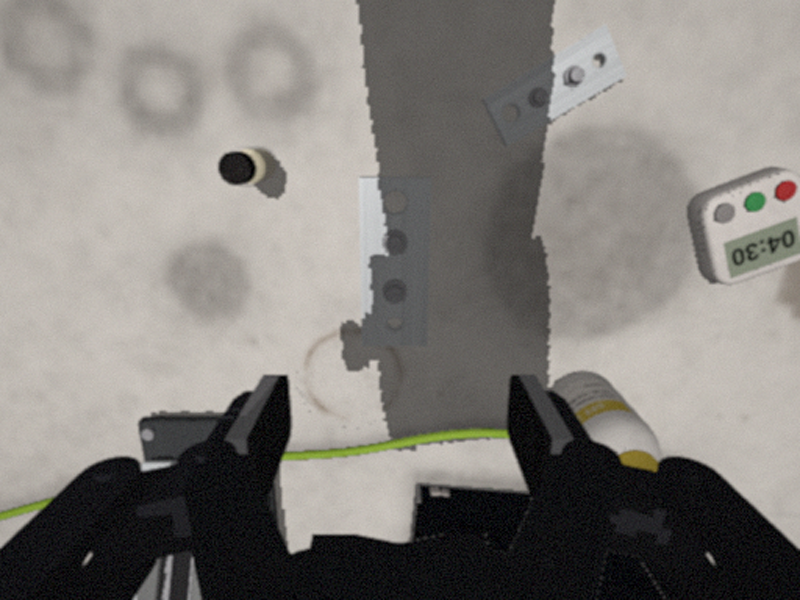

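The cover measures 110 x 44 mm, centred at (0.4958, 0.2037) with yaw 4.7°, and its wide hole (395,200) faces the robot. The small cover is at upper right, and the vial at (240,167) is clear.

```bash
python3 -m inch '[[0.2,0.004,-0.002,0.035,0],[0.2,0.004,-0.002,0.075,0],[0.2,0.004,-0.002,0.115,0],[0.2,0.004,-0.002,0.145,0],[0.2,0.004,-0.002,0.155,0]]' 60| grep -v rot
python3 -m inch '[[0.2,0,0,0,0],[0.2,0,0,0,0],[0.2,0,0,0,0]]'
python3 -c "
from h import *
s=ctrl.get_state();print(totool(np.array([.4958,.2037,-.002])-s['eef_pos']))"
```

```text
time: 15.18
eef_pos: [0.4941, 0.2017, 0.0091]
contact_force: [-0.6, -0.5, -0.3]
opening: 0.801
finger_force: 0.0
time: 15.43
eef_pos: [0.4993, 0.2036, 0.0164]
tcp_rot: [-0.043, 0.999, 0.0, 0.002]
contact_force: [-0.2, 1.1, 0.8]
opening: 0.801
finger_force: 0.0
[0.0036 0.0004 0.0184]
```

```bash
python3 -m inch '[[0.2,0.001,0,0.01,0],[0.2,0.001,0,0.014,0],[0.2,0.001,0,0.014,0],[0.2,0.001,0,0.014,0],[0.2,0.001,0,0.014,0]]'
python3 -m inch '[[0.2,0,0,0,0],[0.2,0,0,0,0]]'
```

```text
time: 15.85
eef_pos: [0.4958, 0.2034, 0.0001]
tcp_rot: [-0.044, 0.999, 0.0, 0.0]
contact_force: [0.9, 0.3, -0.3]
opening: 0.803
finger_force: 0.0
time: 16.02
eef_pos: [0.4959, 0.2034, 0.0001]
tcp_rot: [-0.044, 0.999, 0.0, 0.0]
contact_force: [-0.6, -0.5, -0.5]
opening: 0.795
finger_force: 0.0
```

```bash
python3 -m inch '[[0.2,0,0,0.002,0],[0.2,0,0,0.002,0],[0.5,0,0,0.002,0],[0.55,0,0,0.002,0],[0.6,0,0,0.002,0]]' 30|grep -v rot
python3 -m inch '[[0.6,0,0,0,0],[0.6,0,0,0,0],[0.6,0,0,-0.02,0],[0.6,0,0,-0.05,0],[0.6,0,0,-0.09,0]]'|grep -v rot
python3 -m inch '[[0.6,-0.02,-0.02,-0.03,0],[0.6,-0.045,-0.04,-0.05,0],[0.6,-0.075,-0.065,-0.07,0],[0.6,-0.105,-0.09,-0.09,0],[0.6,-0.135,-0.115,-0.09,0]]'|grep -v rot
python3 - <<'E'
from h import *
p=cam("wrist");print(tilt(p));s=ctrl.get_state();print(s["eef_pos"],yaw()[0],totool(np.array([.6685,.084,.15])-s['eef_pos']))
E
```

```text
time: 16.43
eef_pos: [0.4962, 0.2035, -0.0016]
contact_force: [0.1, 1.4, -0.3]
opening: 0.503
finger_force: 31.8
time: 16.85
eef_pos: [0.4924, 0.2025, 0.085]
contact_force: [0.0, -0.1, -1.7]
opening: 0.505
finger_force: 31.8
time: 17.27
eef_pos: [0.6417, 0.1008, 0.1822]
contact_force: [1.7, 0.5, -1.0]
opening: 0.505
finger_force: 31.8
(10438, array([-0.0133,  0.0006, -0.0003]), array([ 0., -0.]), np.float64(-0.0512), np.float64(0.0554))
[0.64726666 0.09514875 0.18075398] -175.1887111543897 [-0.0199 -0.0127  0.031 ]
```

```bash
python3 -m inch '[[0.6,-0.02,-0.0125,0.01,0],[0.6,-0.02,-0.0125,0.04,0],[0.6,-0.02,-0.0125,0.04,0],[0.6,-0.02,-0.0125,0.04,0],[0.6,-0.02,-0.0125,0.04,0]]'|grep -v rot
python3 - <<'E'
from h import *
s=ctrl.get_state();print(s["eef_pos"],totool(np.array([.6685,.084,.11])-s['eef_pos']))
E
```

```text
time: 17.73
eef_pos: [0.6593, 0.091, 0.1375]
contact_force: [0.6, 1.0, -0.0]
opening: 0.507
finger_force: 31.8
[0.65931371 0.09098304 0.13747476] [-0.0086 -0.0078  0.0275]
```

```bash
python3 -m inch '[[0.6,-0.009,-0.008,0,0],[0.6,-0.009,-0.008,0,0],[0.6,-0.009,-0.008,0.008,0],[0.6,-0.009,-0.008,0.014,0],[0.6,-0.009,-0.008,0.014,0]]'|grep -v rot
python3 - <<'E'
from h import *
s=ctrl.get_state();print(s["eef_pos"],totool(np.array([.6685,.084,.11])-s['eef_pos']))
E
```

```text
time: 18.15
eef_pos: [0.6685, 0.0835, 0.1219]
contact_force: [-0.0, 0.2, -1.8]
opening: 0.503
finger_force: 31.8
[0.66848908 0.0835158  0.12185537] [-0.0001  0.0005  0.0119]
```

```bash
python3 -m inch '[[0.6,0,0,0.006,0],[0.6,0,0,0.01,0],[0.6,0,0,0.014,0],[0.6,0,0,0.014,0],[0.6,0,0,0.014,0]]'|grep -v rot
python3 -m inch '[[0.6,-0.001,0,0.003,0],[0.6,-0.001,0,0.006,0],[0.6,-0.001,0,0.006,0]]'|grep -v rot
python3 - <<'E'
from h import *
p=cam("wrist");print(tilt(p))
E
```

```text
time: 18.57
eef_pos: [0.6702, 0.0835, 0.1098]
contact_force: [0.2, 0.3, -1.2]
opening: 0.504
finger_force: 31.8
time: 18.82
eef_pos: [0.6717, 0.0836, 0.1048]
contact_force: [0.5, 0.8, 2.8]
opening: 0.504
finger_force: 32.3
(10220, array([-0.0133,  0.029 , -0.0008]), array([ 1.7, -0. ]), np.float64(-0.0488), np.float64(0.0554))
```

```bash
python3 -m inch '[[0.6,-0.001,0,0.003,0],[0.6,-0.002,0,0.006,0],[0.6,-0.002,0,0.006,0]]'|grep -v rot
python3 -m inch '[[0.6,-0.001,0,0.003,0],[0.6,-0.002,0,0.006,0],[0.6,-0.002,0,0.006,0]]'|grep -v rot
python3 - <<'E'
from h import *
p=cam("wrist");print(tilt(p,zhi=.05))
for d in ctrl.tip_of("thin_pin_tip",p)[:1]:
    c,r=map(int,np.round(d["at"]));z=p["depth"][r-6:r+3,c-6:c+7];z=z[z>.1];print(d["at"],z.min(),np.median(z))
E
```

```text
time: 19.12
eef_pos: [0.6726, 0.0837, 0.098]
contact_force: [-1.2, 0.1, 4.4]
opening: 0.508
finger_force: 32.7
time: 19.37
eef_pos: [0.674, 0.0839, 0.0913]
contact_force: [-2.9, 0.6, 4.1]
opening: 0.503
finger_force: 32.9
(10400, array([-0.0139,  0.2116, -0.0006]), array([11.9, -0. ]), np.float64(-0.0407), np.float64(0.0539))
[254.5, 345.0] 0.13928749 0.1420522
```

```bash
python3 -m inch '[[0.6,-0.001,0,0.003,0],[0.6,-0.002,0,0.006,0],[0.6,-0.002,0,0.006,0]]'|grep -v rot
python3 -m inch '[[0.6,-0.001,0,0.003,0],[0.6,-0.002,0,0.006,0],[0.6,-0.002,0,0.006,0]]'|grep -v rot
python3 - <<'E'
from h import *
p=cam("wrist");print(tilt(p,zhi=.05),yaw()[1][:,2])
E
```

```text
time: 19.72
eef_pos: [0.6759, 0.084, 0.0848]
contact_force: [-4.1, 0.3, 2.9]
opening: 0.502
finger_force: 33.4
time: 19.97
eef_pos: [0.6776, 0.084, 0.0785]
contact_force: [-5.0, -0.2, 2.8]
opening: 0.5
finger_force: 34.0
(10557, array([-0.0147,  0.478 , -0.0026]), array([25.5, -0.2]), np.float64(-0.0334), np.float64(0.0506)) [-3.29594600e-03 -2.08260048e-04 -9.99994547e-01]
```

```bash
python3 -m inch '[[0.6,-0.001,0,0.002,0],[0.6,-0.002,0,0.004,0],[0.6,-0.002,0,0.004,0]]'|grep -v rot
python3 - <<'E'
from h import *
p=cam("wrist");print(tilt(p,zhi=.05))
tips(p,("thick_pin_tip","thin_pin_tip"),1)
E
```

```text
time: 20.27
eef_pos: [0.6792, 0.0843, 0.0751]
contact_force: [-6.8, -0.7, 2.9]
opening: 0.507
finger_force: 35.1
(10340, array([-0.015 ,  0.5674, -0.0028]), array([29.6, -0.2]), np.float64(-0.0318), np.float64(0.0491))
thick_pin_tip [(0.9, [254, 173], [0.638, 0.081, 0.081])]
thin_pin_tip []
```

```bash
python3 -m inch '[[0.45,0,0,-0.002,0],[0.35,0,0,-0.004,0],[0.35,0,0,-0.004,0],[0.35,0,0,-0.004,0],[0.35,0,0,-0.004,0]]' |grep -v rot
python3 -m inch '[[0.35,0,0,0,0],[0.35,0,0,0,0],[0.35,0,0,0,0]]' |grep -v rot
cat >> h.py <<'E'
def planes(p):
    M=np.array(p["mount"]);v,u=np.mgrid[0:384,0:512];z=p["depth"]
    P=np.stack([(u-p["cx"])/p["fx"]*z,(v-p["cy"])/p["fy"]*z,z],-1)[z>0]@M[:3,:3].T+M[:3,3]
    d=P@np.array([-.5,0,.866])
    for nm,a,b in (("plate",0,.019),("deck",.027,.038)):
        k=(abs(P[:,1])>a)&(abs(P[:,1])<b)&(P[:,0]>-.01)&(P[:,0]<.04)&(P[:,2]<.08)
        h,e=np.histogram(d[k],np.arange(-.03,.08,.001));i=np.argsort(-h)[:4];print(nm,[(float(e[j].round(4)),int(h[j])) for j in i])
E
python3 - <<'E'
from h import *
p=cam("wrist");print(tilt(p,zhi=.06));planes(p)
E
```

```text
time: 20.83
eef_pos: [0.6811, 0.0843, 0.0799]
contact_force: [2.0, -0.4, -0.3]
opening: 0.65
finger_force: 0.0
time: 21.08
eef_pos: [0.6807, 0.0844, 0.0797]
contact_force: [-0.1, -0.8, 0.1]
opening: 0.651
finger_force: 0.0
(10092, array([-0.0106,  0.5784, -0.0032]), array([30. , -0.2]), np.float64(-0.0333), np.float64(0.0501))
plate [(-0.01, 3688), (-0.009, 2701), (-0.011, 618), (-0.023, 443)]
deck [(0.022, 1490), (0.023, 1208), (0.021, 256), (0.024, 122)]
```

The plate is at 30.0° with its top 32 mm above the deck (14+8+10), so the cover is flush. I retreat and check once more.

```bash
python3 -m inch '[[0.25,0,0,-0.02,0],[0.2,0,0,-0.05,0],[0.2,0,0,-0.09,0],[0.2,0,0,-0.11,0],[0.2,0.02,0,-0.11,0]]' |grep -v rot
python3 -m inch '[[0.2,0,0,-0.02,0],[0.2,-0.02,0,-0.02,0],[0.2,-0.02,0,-0.02,0]]' |grep -v rot
python3 - <<'E'
from h import *
p=cam("wrist");M=np.array(p["mount"]);v,u=np.mgrid[0:384,0:512];z=p["depth"];T=p["T"]
P=np.stack([(u-p["cx"])/p["fx"]*z,(v-p["cy"])/p["fy"]*z,z],-1)[z>0]@T[:3,:3].T+T[:3,3]
a=np.radians(5);c,s=np.cos(a),np.sin(a);Q=P-np.array([.6885,.0865,.072]);x=c*Q[:,0]+s*Q[:,1];y=-s*Q[:,0]+c*Q[:,1]
B=np.c_[.866*x+.5*Q[:,2],y,-.5*x+.866*Q[:,2]]
for nm,a,b in (("plate",0,.019),("deck",.027,.038)):
    for lo,hi in ((-.05,-.02),(-.02,.01),(.01,.05)):
        k=(abs(B[:,1])>a)&(abs(B[:,1])<b)&(B[:,0]>lo)&(B[:,0]<hi)&(abs(B[:,2])<.04)
        if k.sum()>30: print(nm,lo,int(k.sum()),np.median(B[k,2]).round(4))
k=(abs(B[:,2]-.018)<.004)&(abs(B[:,0])<.065)&(abs(B[:,1])<.03);print(B[k].min(0),B[k].max(0))
E
```

```text
time: 21.55
eef_pos: [0.6664, 0.0824, 0.1982]
contact_force: [0.0, -0.6, 0.8]
opening: 0.799
finger_force: 0.0
time: 21.8
eef_pos: [0.6829, 0.0843, 0.2119]
contact_force: [0.2, 0.6, -0.5]
opening: 0.797
finger_force: 0.0
plate -0.05 1204 0.0199
plate -0.02 1400 0.02
plate 0.01 2000 0.0199
deck -0.05 605 -0.0122
deck -0.02 647 -0.0122
deck 0.01 922 -0.0122
[-0.05581865 -0.02244847  0.01405537] [0.05436322 0.021651   0.02195773]
```

Top to deck is 32.1 mm along the whole length, and the plate is centred on the block. I hand in.

```bash
python3 -c "
from plant import ctrl
print(ctrl.sign_off())"
```

```text
the job is handed in; nothing more can be done
None
```

The flow cell is assembled and handed in at about 22 s: the spacer and then the larger cover sit flush on the block over both pins, studs outward, released, and the arm kept clear of the other things on the table.

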